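# Make up two calibration kits

### The arm

A 6-joint arm with a two-finger parallel gripper is mounted at the origin on a cart in front of the work surface, level with it; the furniture and walls round the work are solid. World frame = base frame: x ahead of the robot, y to its left, z up, the work surface at z = 0. Lengths are in m, angles in degrees, forces in N, time in s.
With the tool pointing down it reaches from about 0.375 to 0.75 m from the base axis. Payload 9 kg.
Tool frame: the origin (TCP) lies where the fingers leave the gripper's body, on its centre line; the fingertips stand 73 mm ahead of it and the grasp point (between the pads) lies 54 mm ahead of it (robot.tip_reach is the distance from the TCP to the fingertips, in m); z points along the fingers, y is the direction in which the jaws open and shut (so a half turn about z gives the same grasp; the last joint's range is limited). The gripper opens to 85 mm and grips with 20 to 120 N. Pads are 22 mm wide; open, the fingers measure 114 mm over their backs; the gripper's body (76 mm by 85 mm) begins 54 mm behind the grasp point. The pads swing forward as they close: fully open they stand 13 mm farther back than shut.
Start: joints at [-82.947, 5.964, 5.575, 89.605, 0, 77.527], TCP at [0.201, -0.566, 0.304] pointing down, gripper open.
Joint ranges: [-171.21, 171.21], [-48.23, 106.86], [-62.78, 66.21], [-105.2, 120.99], [-86.42, 89.51], [-180, 180]. Speed limits (degrees/s): [127.2, 127.2, 147.25, 180, 180, 180].

### API

Orientations are given as [roll, pitch, yaw] about the fixed x, y, z axes, in that order (R = Rz(yaw) Ry(pitch) Rx(roll)).
In Python, from plant import robot gives the robot as it stands. Calls block until the motion is done:
- robot.move_pose(position, orientation): joint-space move of the TCP to a pose.
- robot.line_to(position, vel=0.15, rotation=None, guard=None): straight line of the TCP; rotation=None keeps the orientation; vel is the mean speed in m/s. With guard (N) it stops when the force on the tool has changed by that much, and returns True; else False.
- robot.goto_joints(angles): joint-space move.
- robot.set_gripper(opening): finger opening in m; the grip force is fixed at half the most; returns when the fingers have stopped.
- robot.pause(seconds).
- robot.ik(position, orientation): joint angles nearest the present ones, or None.
- robot.observe(): the state.
- robot.grab_frame(name): name is "scene" or "top" or "wrist"; returns the picture (480x640x3 uint8, blue, green, red); there is no depth.
- robot.get_calibration(name): a dict with "vertical_fov" (degrees; the focal length in pixels is half the picture's height over the tangent of half this angle, whatever the lens; pixels are square), "cx", "cy" (the principal point, pixels), "rvec" (rotation vector, rad) and "tvec" (3), from world to camera coordinates, as OpenCV has them. Camera axes: x right, y down, z forward; pixel columns grow to the right and rows downward; lengths in m; the calibration is good to about 2 mm. The wrist camera is an equidistant fisheye: a pixel r from the principal point sees the ray r / f radians off the axis. A picture is of the moment at which its call begins: read the wrist's pose just before it. get_calibration takes no time and is no camera call; for the wrist camera it gives the pose at the moment of the call.
A pose or a line that the arm cannot do raises robot.IKError and nothing moves.
- robot.job_done(): hands the job in, once; it reports no verdict.
The state is a dict: "time": time; "q": joint angles; "qvel": joint speeds; "joint_torque": joint torques, N m; "tool_pos": TCP position; "tcp_rot": TCP orientation; "ft_force": force on the tool from outside, world axes, zero at the start; "torque": the same for the moment, N m; "gripper_width": finger opening in m.
Only numpy, scipy, OpenCV 4.12 (cv2) and the standard library are available. Lean on these libraries where they do the work, as an engineer would, in place of code of your own. Each camera call takes 0.05 s, during which the arm holds its last target. There are 200 camera calls.

### The job

Make up the two calibration kits from the stock standing on the bench. On the long tray with three outlines put the roll of PTFE tape, the slim slotted weight and the brass adapter; on the short tray with two outlines put the squat slotted weight (the wider, low block) and the steel adapter. Each goes upright in the middle of the black outline of its own shape.

Things in the scene. Friction and masses are not known exactly. Their poses are not given: they have to be found in the camera images.
- long_tray: Flat grey tray, fixed, 220 mm along its y, 100 mm along its x (away from the robot, turned up to 0.2 rad). Bright-edged walls 16 mm high at the two y ends only, so best let things down with fingers closing along x. Origin: middle of underside; floor 4 mm above it. Black outlines at x = 0: 60 mm ring (tape roll) at y -68 mm, 36 mm disc (slim weight) at y +6, 26 mm hexagon (brass adapter) at y +70.
- short_tray: Flat grey tray, fixed, 160 mm along its y, 100 mm along its x (away from the robot, turned up to 0.2 rad). Bright-edged walls 16 mm high at the two y ends only, so best let things down with fingers closing along x. Origin: middle of underside; floor 4 mm above it. Black outlines at x = 0: 55 mm disc (squat weight) at y -38 mm, 34 mm hexagon (steel adapter) at y +43.
- tape_roll: Roll of white PTFE tape on a blue spool, 52 mm across and 14 mm high, lying flat. Origin: centre of its underside, z up; it may be gripped across any diameter. About 20 g.
- slim_weight: Slim slotted steel weight, 28 mm across and 28 mm high: cylinder standing upright on the bench, with a thin slot from its rim to its middle. Origin: centre of its underside, z up; it may be gripped across any diameter. About 125 g.
- squat_weight: Squat slotted steel weight, 47 mm across and 24 mm high: cylinder standing upright on the bench, with a thin slot from its rim to its middle. Origin: centre of its underside, z up; it may be gripped across any diameter. About 310 g. (The flat disc 10 mm high on the bench and the weights in the open case are not part of the job.)
- brass_adapter: Brass threaded pipe adapter, 25 mm high, its hexagon 19 mm across flats, 22 mm across corners and 8 mm high. Hexagonal foot, narrower threaded stem with a hole in its top. Stands on the hexagon; grip only that, across flats (the stem offers no hold). Origin: centre of its underside, z up; flats face its own x and every 60 degrees from there. About 50 g.
- steel_adapter: Steel-grey threaded pipe adapter, 29 mm high, its hexagon 27 mm across flats, 31 mm across corners and 12 mm high. Hexagonal foot, narrower threaded stem with a hole in its top. Stands on the hexagon; grip only that, across flats (the stem offers no hold). Origin: centre of its underside, z up; flats face its own x and every 60 degrees from there. About 45 g.
Things that resemble listed ones, but are neither listed nor needed, are in the scene too. What is meant by the tape_roll is not brown or red, and is the larger of those in its own colour.

How it is judged:
By the outcome, as a careful person would: the job done as asked, in the order asked, and still so for the second after the job is handed in, with the robot touching nothing.
It also fails if it takes over 115 s, if anything falls off the work surface, if the arm or the gripper's body presses on something with over 40 N, if the wrist force passes 120 N, or if a joint passes its speed limit or range.

## Working session

There is one attempt and no reset: what is moved stays moved. The work goes in short steps, each a Python script; the robot and the scene stay as the last script left them, time stands still between calls to the robot, and variables do not carry over. Pictures are saved under pics/ and viewed, about 12 in all and at most 16, crops included, and the job is handed in when it is done.

```bash
ls; mkdir -p pics; python3 - <<'E'
from plant import robot
import cv2
for n in("scene","top"):
    cv2.imwrite(f"pics/{n}0.png",robot.grab_frame(n)); print(n,robot.get_calibration(n))
print(robot.get_calibration("wrist")); print(robot.observe())
E
```

```text
pics
scene {'vertical_fov': 44.53194141916369, 'cx': 313.4423803569409, 'cy': 239.2055529193806, 'rvec': array([ 1.07407188, -2.54041878,  0.89197012]), 'tvec': array([0.46704733, 0.27503697, 0.96410415])}
top {'vertical_fov': 57.05862656590155, 'cx': 310.6572904817774, 'cy': 240.9276106573678, 'rvec': array([ 2.13697171, -2.192453  ,  0.14154207]), 'tvec': array([0.09894631, 0.54134175, 0.91216334])}
{'vertical_fov': 65.70646984690485, 'cx': 318.35598590485574, 'cy': 242.2008897012159, 'rvec': array([-2.36179994,  1.66882323,  0.25007845]), 'tvec': array([-0.59939582, -0.03778379,  0.3790508 ])}
{'time': 0.1, 'q': array([-8.29471295e+01,  5.99571736e+00,  5.53088133e+00,  8.96041911e+01,
        2.30604494e-03,  7.75280574e+01]), 'qvel': array([-0.11152567, -0.02846152,  0.09875926, -0.06450691,  0.10801035,
        0.00242467]), 'joint_torque': array([ 7.65017088e-03, -5.58204818e+01,  5.04721463e+01,  1.31417869e-02,
       -1.40990091e-04,  2.73953515e-05]), 'tool_pos': array([ 0.20053363, -0.56527148,  0.30318862]), 'tcp_rot': array([-1.79933100e+02, -1.71588171e-02,  1.95248017e+01]), 'ft_force': array([-0.73811827,  0.75367927,  0.94378796]), 'torque': array([ 0.02053924,  0.05269198, -0.0396037 ]), 'gripper_width': 0.08534096811782199}
```

View pics/top0.png

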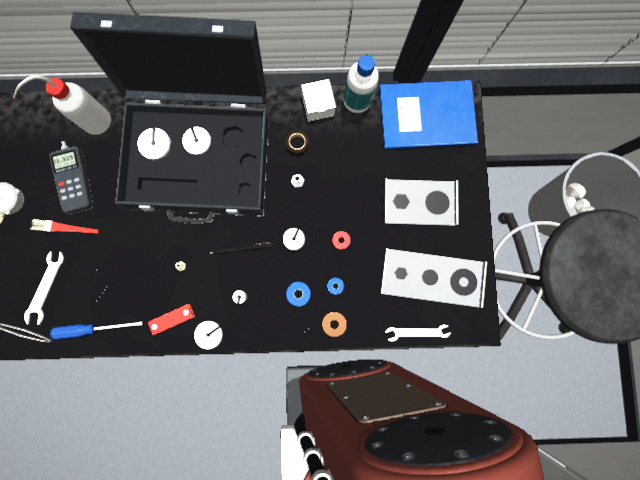

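View pics/scene0.png

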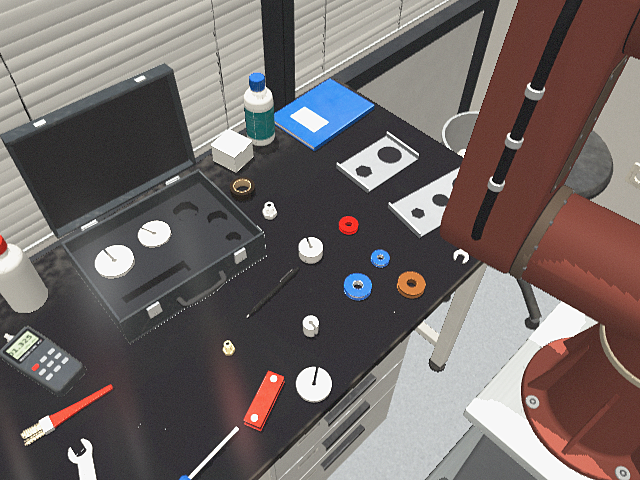

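Top view candidates:
- Tape: the large blue roll at (298,293) is wanted. Small blue (335,286), red (341,240), orange-brown (334,324) and the dark ring (297,142) are not.
- Slim weight: (239,297). Squat weight: (293,239). Not the flat disc (208,335) or the weights in the case (154,143), (196,139).
- Brass adapter: (180,266). Steel adapter: (297,181).

I'll check these in an enlarged crop and compute positions.

```bash
cat > h.py <<'E'
import numpy as np, cv2
from plant import robot
def cam(n):
    c=robot.get_calibration(n); f=240/np.tan(np.radians(c["vertical_fov"]/2))
    return f,c["cx"],c["cy"],cv2.Rodrigues(c["rvec"])[0],np.ravel(c["tvec"])
def back(n,uv,z,C=None):
    f,cx,cy,R,t=C or cam(n); d=np.array([(uv[0]-cx)/f,(uv[1]-cy)/f,1.])
    if n=="wrist":
        r=np.hypot(*d[:2]); d=np.array([*(d[:2]*np.sin(r)/max(r,1e-9)),np.cos(r)])
    d=R.T@d; o=-R.T@t; return (o+d*(z-o[2])/d[2])[:2]
def proj(n,p,C=None):
    f,cx,cy,R,t=C or cam(n); q=R@np.asarray(p,float)+t
    if n=="wrist":
        s=np.hypot(q[0],q[1]); a=np.arctan2(s,q[2])/max(s,1e-9)
        return np.array([cx+f*a*q[0],cy+f*a*q[1]])
    return np.array([cx+f*q[0]/q[2],cy+f*q[1]/q[2]])
E
python3 - <<'E'
from h import *
im=cv2.imread("pics/top0.png")
for k,(uv,z) in dict(tape=((298,293),.014),slim=((239,297),.028),squat=((293,239),.024),brass=((180,266),.02),steel=((297,181),.02),
 Lring=((463.5,282),.004),Ldisc=((430,277),.004),Lhex=((401,273),.004),Sdisc=((437.5,202.5),.004),Shex=((401,201.5),.004)).items():
    p=back("top",uv,z); print(k,p.round(4),np.hypot(*p).round(3))
for k,uv in dict(frontedge=(300,353),wrench=(418,332)).items(): print(k,back("top",uv,0))
a=cv2.resize(im[160:340,150:350],None,fx=4,fy=4,interpolation=2)[:600,:800]
cv2.imwrite("pics/c1.png",cv2.resize(im[165:345,165:365],None,fx=3.3,fy=3.3,interpolation=2))
cv2.imwrite("pics/c2.png",cv2.resize(im[165:345,370:500],None,fx=3.3,fy=3.3,interpolation=2))
E
```

```text
tape [0.4339 0.115 ] 0.449
slim [0.4287 0.2394] 0.491
squat [0.5498 0.1229] 0.563
brass [0.498  0.3665] 0.618
steel [0.6787 0.1115] 0.688
Lring [ 0.4483 -0.2468] 0.512
Ldisc [ 0.4611 -0.1741] 0.493
Lhex [ 0.4715 -0.111 ] 0.484
Sdisc [ 0.6263 -0.2006] 0.658
Shex [ 0.6306 -0.1191] 0.642
frontedge [0.30601199 0.1138399 ]
wrench [ 0.34339388 -0.14226601]
```

View pics/c1.png

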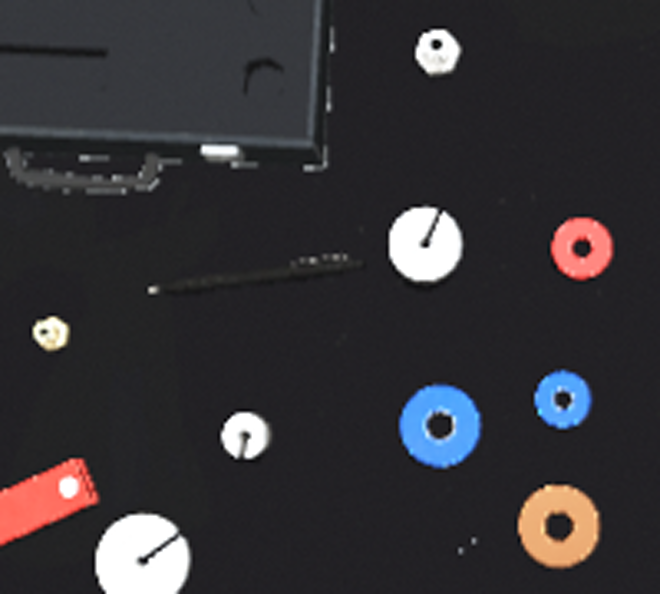

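View pics/c2.png

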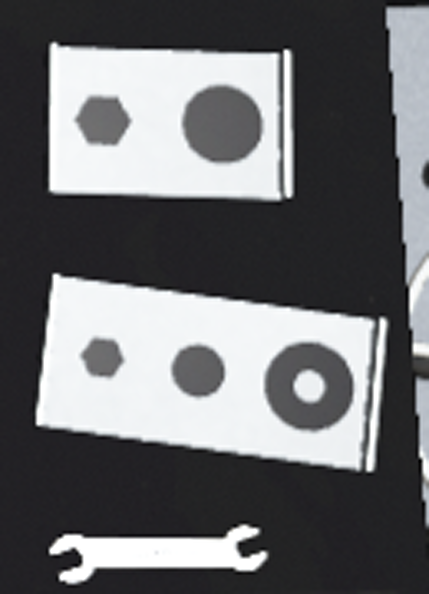

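c1 confirms the choice. The large blue roll is at crop (440,425), slim at (245,436), squat at (425,243), brass at (50,333) and steel at (438,51). c2 shows the outlines: the hexagons have corners along tray y, so flats face tray x. Next I'll refine the outlines, fit the trays, and take two wrist looks, over the trays and over the stock.

```bash
cat >> h.py <<'E'
def blobs(g,amin,amax):
    n,l,s,c=cv2.connectedComponentsWithStats(g.astype(np.uint8)); return [(c[i],s[i]) for i in range(1,n) if amin<s[i][4]<amax]
LO=np.array([[0,-.068],[0,.006],[0,.070]]); SO=np.array([[0,-.038],[0,.043]])
def fit(L,W):
    W=np.array(W); lm,wm=L.mean(0),W.mean(0); A=(L-lm);B=(W-wm)
    th=np.arctan2((A[:,0]*B[:,1]-A[:,1]*B[:,0]).sum(),(A*B).sum())
    R=np.array([[np.cos(th),-np.sin(th)],[np.sin(th),np.cos(th)]]); o=wm-R@lm
    return o,th,np.abs(W-(L@R.T+o)).max()
E
python3 - <<'E'
from h import *
im=cv2.imread("pics/top0.png").astype(int); g=im.max(2)
m=np.zeros_like(g); m[175:310,380:490]=1
W={}
for c,s in blobs((g<140)*m,60,1200):
    if s[0]<=381 or s[1]<=176 or s[0]+s[2]>=489: continue
    p=back("top",c,.004); print(c.round(1),s,p.round(4))
robot.move_pose([.52,-.17,.30],[180,0,-90])
cv2.imwrite("pics/w1.png",robot.grab_frame("wrist")); np.save("w1.npy",np.array(cam("wrist"),dtype=object),allow_pickle=True)
robot.move_pose([.50,.20,.32],[180,0,-90])
cv2.imwrite("pics/w2.png",robot.grab_frame("wrist")); np.save("w2.npy",np.array(cam("wrist"),dtype=object),allow_pickle=True)
print(robot.tip_reach); o=robot.observe(); print(o["time"],o["q"].round(0),o["tool_pos"])
E
```

```text
[437.  202.2] [426 191  23  23 428] [ 0.6271 -0.1995]
[400.8 201.2] [393 195  16  14 166] [ 0.6312 -0.1188]
[400.6 272.9] [395 268  12  11  99] [ 0.4716 -0.1102]
[463.4 281.7] [450 269  27  26 477] [ 0.449  -0.2467]
[429.7 276.9] [422 270  16  15 184] [ 0.4613 -0.1734]
0.0726
4.5 [  8.  -5.  -3.  91.  -0. -82.] [0.50044144 0.19897148 0.31983887]
```

View pics/w1.png

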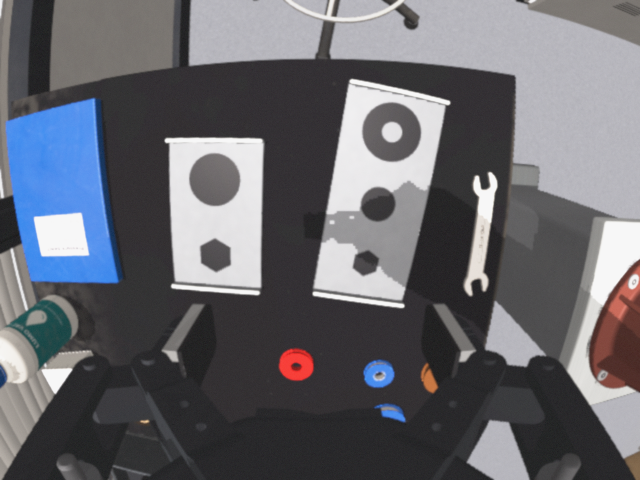

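View pics/w2.png

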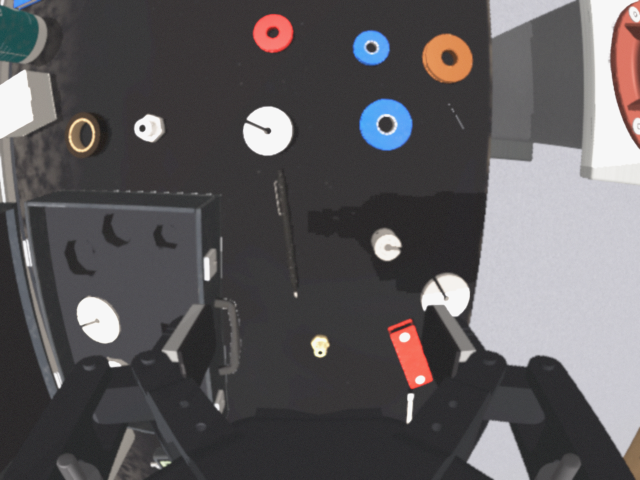

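w1 shows the outlines at ring (391,132), disc (378,204), hex (366,262), short disc (214,180) and short hex (215,255). w2 shows tape (386,125), squat (268,131), slim (386,245), brass foot (320,343) and steel foot (152,128). I'll compare both cameras and enlarge the adapters to get their hex angles.

```bash
python3 - <<'E'
from h import *
w1=tuple(np.load("w1.npy",allow_pickle=True));w2=tuple(np.load("w2.npy",allow_pickle=True))
L=[back("wrist",p,.004,w1) for p in((391.5,132),(378,204),(366,262.5))]; S=[back("wrist",p,.004,w1) for p in((214.5,179.5),(215.5,255))]
print("Lw",fit(LO,L),np.round(L,4).tolist()); print("Sw",fit(SO,S),np.round(S,4).tolist())
print("Lt",fit(LO,[[.449,-.2467],[.4613,-.1734],[.4716,-.1102]])); print("St",fit(SO,[[.6271,-.1995],[.6312,-.1188]]))
for k,uv,z in(("tape",(386,125),.014),("squat",(268,131),.024),("slim",(386.5,245.5),.028),("brass",(320,342),.008),("steel",(152,128),.012)):
    print(k,back("wrist",uv,z,w2).round(4))
im=cv2.imread("pics/w2.png")
a=[cv2.resize(im[v-24:v+24,u-24:u+24],(390,390),interpolation=2) for u,v in((320,345),(152,128))]
cv2.imwrite("pics/c3.png",np.hstack(a))
E
```

```text
Lw (array([ 0.45845813, -0.17964287]), np.float64(-0.15955174106591027), np.float64(0.0005238003454375723)) [[0.4477, -0.2463], [0.4594, -0.1736], [0.4695, -0.1111]]
Sw (array([ 0.62680649, -0.16210192]), np.float64(-0.05914019141884169), np.float64(0.00011982118894965366)) [[0.6246, -0.1999], [0.6293, -0.1193]]
Lt (array([ 0.4601976 , -0.17939749]), np.float64(-0.16413563773577605), np.float64(0.0002164294680401524))
St (array([ 0.62902315, -0.16164678]), np.float64(-0.05076180695752544), np.float64(9.783179235392514e-05))
tape [0.432  0.1159]
squat [0.5489 0.1224]
slim [0.4299 0.2382]
brass [0.4984 0.3658]
steel [0.6775 0.1115]
```

View pics/c3.png

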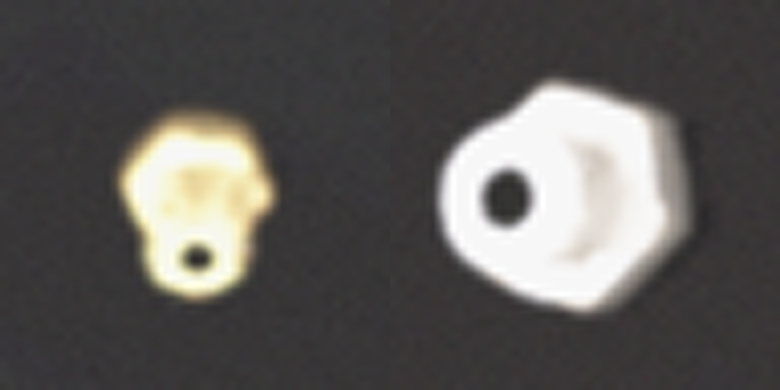

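The cameras agree within about 2 mm, and the fit residuals are below 0.6 mm, so I'll use the means. Starting with the tape and the slim weight.

```bash
cat >> h.py <<'E'
TR={"L":(np.array([.4593,-.1795]),-.162),"S":(np.array([.6279,-.1619]),-.055)}
def target(t,y):
    o,th=TR[t]; return o+y*np.array([-np.sin(th),np.cos(th)]), np.degrees(th)-90
def drop(w): return .076-np.sqrt(.076**2-(w/2)**2)
def st(msg):
    o=robot.observe(); print(msg,"t",round(o["time"],1),"tcp",o["tool_pos"].round(4),"w",o["gripper_width"].round(4),"F",o["ft_force"].round(1),flush=True)
def pick(p,yaw,w,tip,pre=.018,zs=.20):
    robot.set_gripper(min(w+pre,.085))
    robot.move_pose([*p,.13],[180,0,yaw])
    z=.0726-drop(w)+tip
    hit=robot.line_to([*p,z],vel=.1,guard=8); st(f"down hit={hit} z={z:.4f}")
    if hit:
        return None
    robot.set_gripper(max(w-.012,0)); st("closed")
    robot.line_to([*p,zs],vel=.2); st("up"); return z
def place(t,y,z,w,off=(0,0),zs=.20,lift=.17):
    p,yaw=target(t,y); p=p+np.array(off)
    robot.move_pose([*p,.15],[180,0,yaw]); 
    robot.line_to([*p,z+.006],vel=.12)
    hit=robot.line_to([*p,z+.0035],vel=.03,guard=6); st(f"placed hit={hit}")
    robot.set_gripper(min(w+.018,.085)); robot.line_to([*p,lift],vel=.2); st("released")
E
python3 - <<'E'
from h import *
z=pick([.4325,.1155],-90,.052,.003)
if z: place("L",-.068,z,.052); cv2.imwrite("pics/w3.png",robot.grab_frame("wrist")); np.save("w3.npy",np.array(cam("wrist"),dtype=object),allow_pickle=True)
E
```

```text
Traceback (most recent call last):
  File "h.py", line 35, in pick
    hit=robot.line_to([*p,z],vel=.1,guard=8); st(f"down hit={hit} z={z:.4f}")
                                              ~~^^^^^^^^^^^^^^^^^^^^^^^^^^^^^
  File "h.py", line 30, in st
    o=robot.observe(); print(msg,"t",round(o["time"],1),"tcp",o["tool_pos"].round(4),"w",o["gripper_width"].round(4),"F",o["ft_force"].round(1),flush=True)
                                                                                         ^^^^^^^^^^^^^^^^^^^^^^^^
AttributeError: 'float' object has no attribute 'round'
```

```bash
sed -i 's/o\["gripper_width"\].round(4)/round(float(o["gripper_width"]),4)/' h.py
python3 - <<'E'
from h import *
st("now")
z=pick([.4325,.1155],-90,.052,.003)
if z: place("L",-.068,z,.052); cv2.imwrite("pics/w3.png",robot.grab_frame("wrist")); np.save("w3.npy",np.array(cam("wrist"),dtype=object),allow_pickle=True)
E
```

```text
now t 6.4 tcp [0.433  0.1156 0.0716] w 0.0699 F [ 0.5  0.1 -0.4]
down hit=False z=0.0710 t 7.7 tcp [0.4326 0.1155 0.0712] w 0.0697 F [-0.8  0.3  0.6]
closed t 8.1 tcp [0.4334 0.1155 0.0724] w 0.0493 F [-1.8  0.2  5.7]
up t 8.8 tcp [0.4321 0.1155 0.1989] w 0.0497 F [-0.5  0.4 -0.8]
placed hit=False t 11.2 tcp [ 0.4488 -0.2466  0.0759] w 0.0494 F [-3.7  4.5 15.4]
released t 12.2 tcp [ 0.4481 -0.2464  0.1689] w 0.0699 F [ 0.5 -0.5 -0.6]
```

View pics/w3.png

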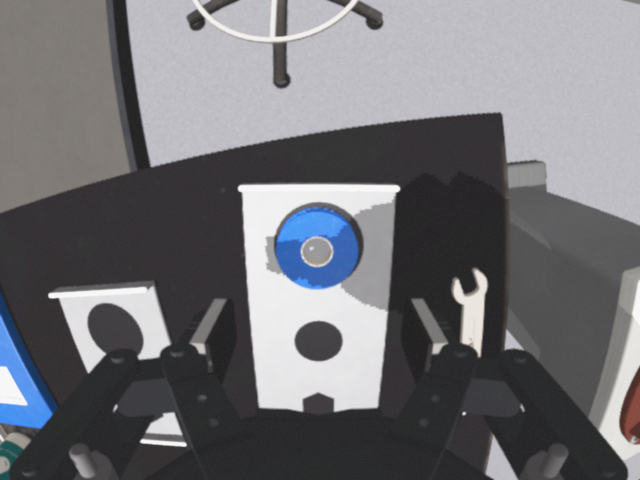

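The roll is at (317,248), in its ring. Closing touched the bench, so there's less fore-swing than I modelled and I'll set the height accordingly. Now a numeric check and the slim weight.

```bash
sed -i 's/^def drop.*/def drop(w): return 0.0/' h.py
python3 - <<'E'
from h import *
w=tuple(np.load("w3.npy",allow_pickle=True))
im=cv2.imread("pics/w3.png").astype(int)
m=((im[...,0]-im[...,2])>60); 
for c,s in blobs(m,1500,9000): print(c,s)
cc=[s for c,s in blobs(m,1500,9000) if 250<c[0]<380][0]; uv=(cc[0]+cc[2]/2-.5,cc[1]+cc[3]/2-.5)
print("tape",back("wrist",uv,.018,w),"disc",back("wrist",(318.5,341),.004,w),"targets",target("L",-.068),target("L",.006))
z=pick([.4293,.2388],-90,.028,.003)
if z: place("L",.006,z,.028)
E
```

```text
[316.46147072 247.45860854] [ 276  207   82   83 4542]
[ 21.89726229 379.70915514] [   0  294   57  135 3397]
tape [ 0.44755528 -0.25003804] disc [ 0.45867373 -0.17438929] targets (array([ 0.44833212, -0.24660965]), np.float64(-99.28191628111934)) (array([ 0.46026775, -0.17357856]), np.float64(-99.28191628111934))
down hit=False z=0.0756 t 15.1 tcp [0.4296 0.2387 0.076 ] w 0.0463 F [0.5 0.8 0.6]
closed t 15.4 tcp [0.4301 0.239  0.0767] w 0.0256 F [-0.3  0.1  6.5]
up t 16.1 tcp [0.4288 0.2387 0.1987] w 0.0253 F [ 0.2 -0.2 -1.5]
placed hit=False t 18.6 tcp [ 0.4608 -0.1737  0.0796] w 0.0261 F [0.8 0.1 1.8]
released t 19.6 tcp [ 0.4601 -0.1734  0.1691] w 0.046 F [0.3 0.1 0.5]
```

The wrist look suggests the tape may sit about 2.6 mm low in y. I'll look from straight above the long tray, and also from the top camera.

```bash
python3 - <<'E'
from h import *
f,cx,cy,R,t=w=tuple(np.load("w3.npy",allow_pickle=True)); print("cam pos w3",-R.T@t,"axis",R[2])
p,yaw=target("L",-.03)
e=np.array([-np.sin(np.radians(yaw+90)),np.cos(np.radians(yaw+90))])
robot.move_pose([*(p+.085*e),.20],[180,0,yaw])
w=cam("wrist"); im=robot.grab_frame("wrist"); np.save("w4.npy",np.array(w,dtype=object),allow_pickle=True)
print(-w[3].T@w[4])
cv2.imwrite("pics/w4.png",im); cv2.imwrite("pics/top4.png",robot.grab_frame("top"))
tp=cv2.imread("pics/top4.png")[240:320,370:500]
b=cv2.resize(im[40:440,120:520],(400,400)); tt=cv2.resize(tp,(400,246),interpolation=2); tt=np.vstack([tt,np.zeros((154,400,3),np.uint8)])
cv2.imwrite("pics/c4.png",np.hstack([b,tt])); st("")
E
```

```text
cam pos w3 [ 0.43517523 -0.32021822  0.23731871] axis [ 0.04634259  0.29046151 -0.95576382]
[ 0.45549969 -0.19832272  0.26802132]
 t 20.0 tcp [ 0.4675 -0.1251  0.1982] w 0.0462 F [ 0.1 -0.3 -0.2]
```

View pics/c4.png

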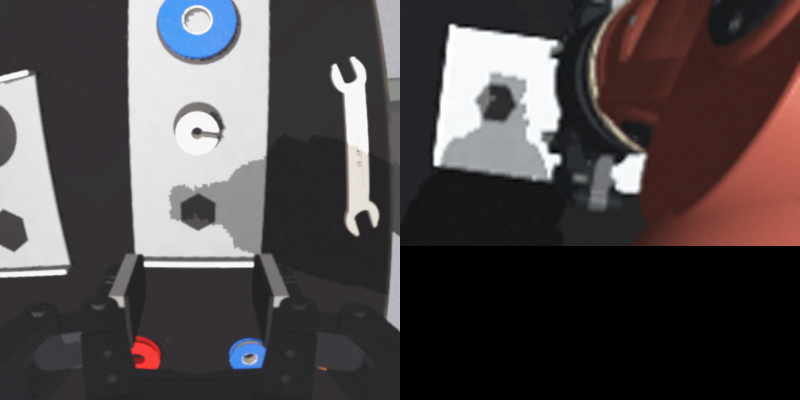

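c4 shows slim at full-image (317,173), tape near (319,65) and the hex outline at (318,252). Comparing against the tray.

```bash
python3 - <<'E'
from h import *
w=tuple(np.load("w4.npy",allow_pickle=True)); im=cv2.imread("pics/w4.png").astype(int)
m=(im[...,0]-im[...,2])>50
for c,s in blobs(m,2500,9000):
    uv=(s[0]+s[2]/2-.5,s[1]+s[3]/2-.5); print(s,"tape",back("wrist",uv,.018,w), target("L",-.068)[0])
print("slim",back("wrist",(317.3,173),.032,w),target("L",.006)[0]); print("hex",back("wrist",(318.3,252),.004,w),target("L",.070)[0])
# overlay: predicted outlines (black circles' edge) & objects at targets
o=cv2.imread("pics/w4.png")
def circ(p,z,r,col):
    q=np.array([proj("wrist",[p[0]+r*np.cos(a),p[1]+r*np.sin(a),z],w) for a in np.linspace(0,6.28,60)])
    cv2.polylines(o,[np.int32((q)*16)],True,col,1,cv2.LINE_AA,4)
for y,r,ro,h in((-.068,.030,.026,.018),(.006,.018,.014,.032)):
    p=target("L",y)[0]; circ(p,.004,r,(0,0,255)); circ(p,h,ro,(0,255,0))
cv2.imwrite("pics/c5.png",cv2.resize(o[20:270,220:420],(640,800))[:600])
E
```

```text
[ 278   24   79   75 3979] tape [ 0.4485052  -0.24588262] [ 0.44833212 -0.24660965]
[   0  171   46  153 3267] tape [ 0.73318981 -0.16111554] [ 0.44833212 -0.24660965]
slim [ 0.46021985 -0.17233396] [ 0.46026775 -0.17357856]
hex [ 0.46954608 -0.11077559] [ 0.47059046 -0.11041653]
```

View pics/c5.png

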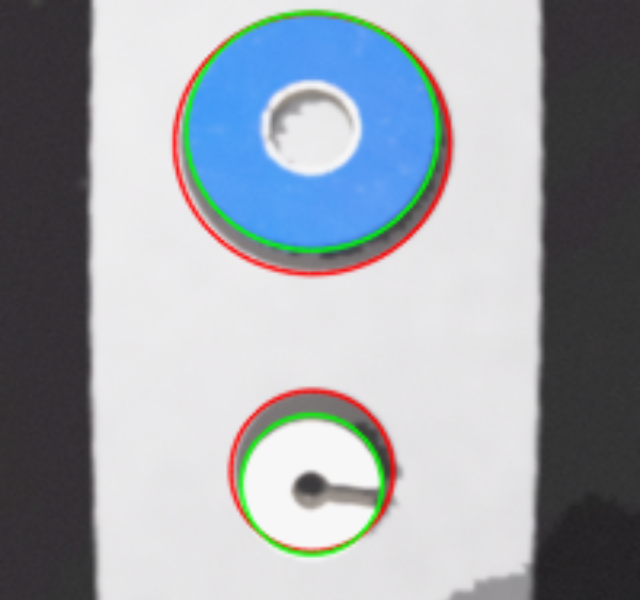

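Both objects sit within about 1 mm of the middle (green is the expected object, red the outline). Now near looks at the two adapters for hex centre and angle.

```bash
python3 - <<'E'
from h import *
out=[]
for n,p in(("steel",(.6778,.1115)),("brass",(.4982,.3662))):
    robot.move_pose([p[0],p[1]+.055,.17],[180,0,-90])
    w=cam("wrist"); im=robot.grab_frame("wrist"); np.save(f"w5{n}.npy",np.array(w,dtype=object),allow_pickle=True); cv2.imwrite(f"pics/w5{n}.png",im)
    u,v=np.int32(proj("wrist",[*p,.01],w)); print(n,u,v); out.append(cv2.resize(im[v-40:v+40,u-40:u+40],(400,400),interpolation=2))
cv2.imwrite("pics/c6.png",np.hstack(out)); st("")
E
```

```text
steel 317 166
brass 319 165
 t 22.7 tcp [0.4994 0.4201 0.17  ] w 0.0459 F [-0.2  0.1 -0.6]
```

View pics/c6.png

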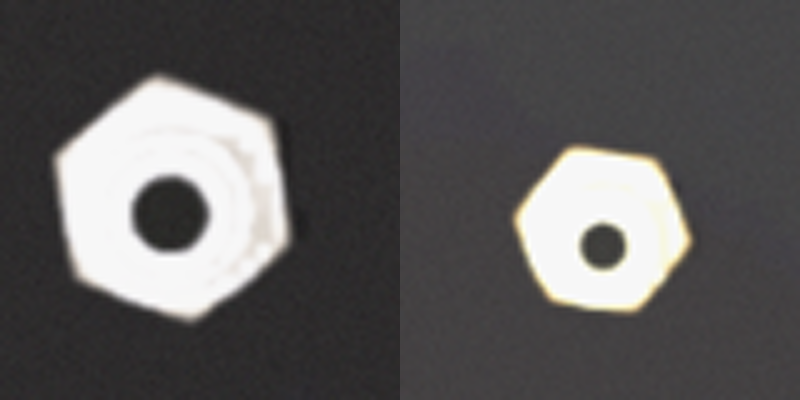

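Steel corners in the crop: (157,76), (272,118), (291,240), (192,320), (76,278), (55,157). Brass corners, less 400: (172,148), (256,158), (290,240), (236,311), (152,301), (115,218).

```bash
python3 - <<'E'
from h import *
for n,C,o,z in(("steel",[(157,76),(272,118),(291,240),(192,320),(76,278),(55,157)],(277,126),.012),("brass",[(172,148),(256,158),(290,240),(236,311),(152,301),(115,218)],(279,125),.008)):
    w=tuple(np.load(f"w5{n}.npy",allow_pickle=True))
    P=np.array([back("wrist",(c[0]/5-.4+o[0],c[1]/5-.4+o[1]),z,w) for c in C]); c=P.mean(0); d=P-c
    a=np.degrees(np.angle(np.mean(np.exp(6j*np.arctan2(d[:,1],d[:,0])))))/6
    print(n,c.round(4),"corner dia",2*np.hypot(*d.T).mean().round(4),"corner ang mod60",a.round(1),"flats",((a+30)%60).round(1),[-60+((a+30)%60)])
E
```

```text
steel [0.6816 0.1106] corner dia 0.0308 corner ang mod60 -20.9 flats 9.1 [np.float64(-50.92831142968148)]
brass [0.4981 0.3695] corner dia 0.022 corner ang mod60 -7.3 flats 22.7 [np.float64(-37.33164353953451)]
```

The sizes match exactly (30.8 and 22.0 mm). I'll grip brass across the flats at 22.7°, and weight its position towards the near look.

```bash
cat >> h.py <<'E'
def look(t,y,name,z=.20):
    p,yaw=target(t,y); e=np.array([-np.sin(np.radians(yaw+90)),np.cos(np.radians(yaw+90))])
    robot.move_pose([*(p+.075*e),z],[180,0,yaw]); robot.pause(.15)
    w=cam("wrist"); im=robot.grab_frame("wrist"); cv2.imwrite(f"pics/{name}.png",im); np.save(name+".npy",np.array(w,dtype=object),allow_pickle=True)
    return im,w
E
python3 - <<'E'
from h import *
z=pick([.4981,.3688],-67.3,.019,.003,pre=.016)
if z: place("L",.070,z,.019); look("L",.06,"w6"); st("")
im=cv2.imread("pics/w6.png"); u,v=np.int32(proj("wrist",[*target("L",.07)[0],.004],tuple(np.load("w6.npy",allow_pickle=True)))); print(u,v)
cv2.imwrite("pics/c7.png",cv2.resize(im[v-100:v+60,u-80:u+80],(600,600),interpolation=2))
E
```

```text
down hit=False z=0.0756 t 24.2 tcp [0.4983 0.369  0.076 ] w 0.0348 F [-0.1 -0.3  0.2]
closed t 24.5 tcp [0.4987 0.3691 0.0769] w 0.0154 F [-1.5 -0.9  5.9]
up t 25.3 tcp [0.4976 0.3685 0.1985] w 0.015 F [-0.8  0.4 -0.5]
placed hit=False t 28.0 tcp [ 0.471  -0.1103  0.0807] w 0.015 F [-7.9  4.  18.2]
released t 28.9 tcp [ 0.4704 -0.1103  0.1691] w 0.037 F [-0.3  0.1 -1.4]
 t 29.5 tcp [ 0.4805 -0.0468  0.1986] w 0.0371 F [-0.1  1.   0.5]
316 146
```

View pics/c7.png

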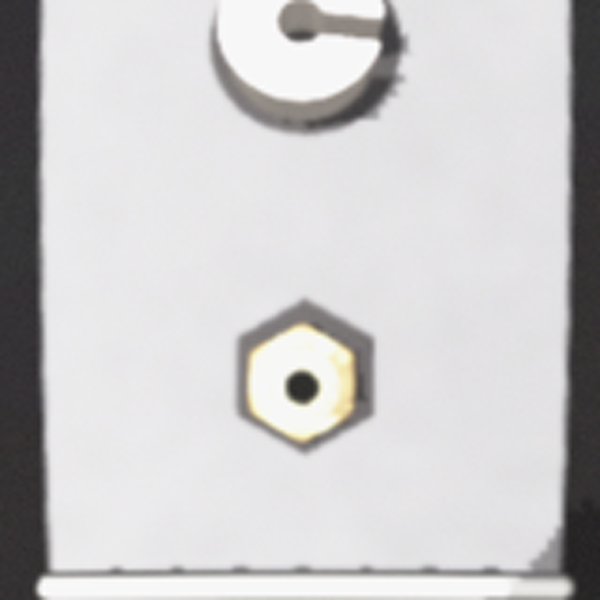

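The brass stands inside its hexagon, about 1 mm off the middle in y and aligned with it. Next I'll refine the short tray pose with a near look, then do the squat weight.

```bash
python3 - <<'E'
from h import *
im,w=look("S",.0,"w7",z=.22)
g=cv2.cvtColor(im,6); 
A=[proj("wrist",[*target("S",y)[0],.004],w) for y in(-.038,.043)]; P=[]
for a in A:
    best=min(((np.hypot(*(c-a)),tuple(c),s.tolist()) for c,s in blobs(g<135,150,6000)),key=lambda q:q[0]); print(a.round(1),best); P.append(back("wrist",best[1],.004,w))
print(np.round(P,4).tolist(),fit(SO,P)); st("")
E
```

```text
[316.4  82.5] (np.float64(0.9140399341027697), (np.float64(317.34414366121683), np.float64(82.6129723934602)), [283, 49, 70, 68, 3731])
[316.6 187.3] (np.float64(0.5476351138393247), (np.float64(316.7821782178218), np.float64(186.75445544554455)), [296, 164, 43, 47, 1515])
[[0.6251, -0.1997], [0.6301, -0.1194]] (array([ 0.62746346, -0.16202694]), np.float64(-0.061637459371758296), np.float64(0.0002518127468342235))
 t 30.4 tcp [ 0.6313 -0.0868  0.2204] w 0.037 F [-0.1  0.2  0.5]
```

The tray pose holds to within 0.5 mm. Placing the squat and then the steel adapter, with the grips checked from the printed widths.

```bash
python3 - <<'E'
from h import *
z=pick([.5493,.1226],-90,.047,.004)
w=robot.observe()["gripper_width"]
if z and w>.042:
    place("S",-.038,z,.047)
    z=pick([.6814,.1107],-80.9,.027,.004)
    if z and .022<robot.observe()["gripper_width"]<.029:
        place("S",.043,z,.027)
im,w=look("S",.0,"w8",z=.22); cv2.imwrite("pics/c8.png",cv2.resize(im[20:260,200:440],(600,600),interpolation=2))
st("")
E
```

```text
down hit=False z=0.0766 t 32.4 tcp [0.5497 0.1224 0.077 ] w 0.065 F [ 0.8 -0.1 -0.1]
closed t 32.7 tcp [0.5502 0.1226 0.078 ] w 0.0448 F [ 0.1 -0.9  5.7]
up t 33.5 tcp [0.5486 0.1226 0.1984] w 0.0451 F [ 0.   0.7 -4.1]
placed hit=False t 35.7 tcp [ 0.6264 -0.2     0.0808] w 0.0448 F [0.9 1.4 1.2]
released t 36.7 tcp [ 0.6257 -0.1998  0.1695] w 0.0649 F [-0.  -0.  -0.4]
down hit=False z=0.0766 t 38.9 tcp [0.6816 0.1106 0.0769] w 0.0451 F [0.4 0.2 0.1]
closed t 39.2 tcp [0.6822 0.1107 0.078 ] w 0.024 F [0.  0.3 6.4]
up t 40.0 tcp [0.6808 0.1107 0.1984] w 0.0242 F [-0.4  0.7 -1.2]
placed hit=False t 41.9 tcp [ 0.6308 -0.1186  0.0816] w 0.0238 F [-4.   3.1 13.2]
released t 42.8 tcp [ 0.6301 -0.1189  0.1694] w 0.0451 F [-1.2  0.5 -0. ]
 t 43.4 tcp [ 0.6312 -0.0872  0.2178] w 0.0449 F [ 1.4  0.8 -0.6]
```

View pics/c8.png

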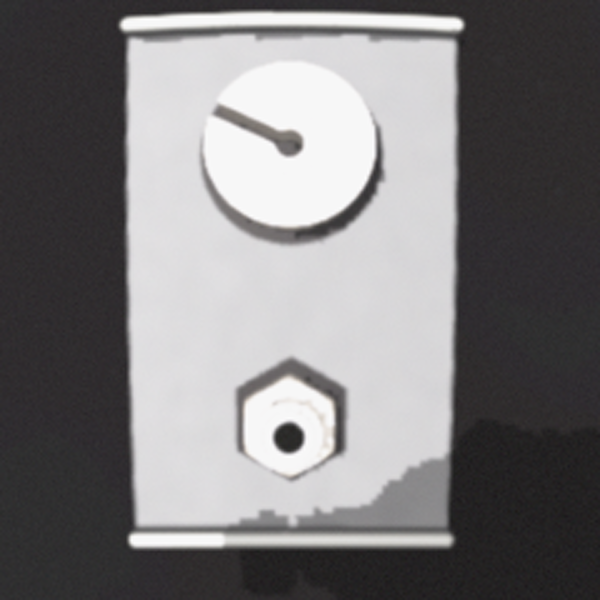

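c8 shows both standing upright: squat top centre at (290,144), and steel foot at (289,427) sitting low in its outline. I'll put numbers on all five objects.

```bash
python3 - <<'E'
from h import *
w=tuple(np.load("w8.npy",allow_pickle=True))
f=lambda u,v,s,ox,oy:((u-s/2)/s+ox,(v-s/2)/s+oy)
def loc(t,p):
    o,th=(np.array([.62746,-.16203]),-.0616) if t=="S" else TR["L"]; c,s=np.cos(th),np.sin(th); d=p-o; return (np.array([c*d[0]+s*d[1],-s*d[0]+c*d[1]])*1000).round(1)
C=[(289,375),(335,403),(335,455),(289,480),(243,453),(243,403)]
print("steel",loc("S",np.mean([back("wrist",f(*c,2.5,200,20),.016,w) for c in C],0)),"want 0,43")
print("squat",loc("S",back("wrist",f(290.5,144.5,2.5,200,20),.028,w)),"want 0,-38")
w=tuple(np.load("w6.npy",allow_pickle=True)); u,v=316,146
k=3.75; g=lambda a,b:((a-k/2)/k+u-80,(b-k/2)/k+v-100)
print("brass",loc("L",back("wrist",g(301.5,382),.012,w)),"outline",loc("L",back("wrist",g(306,375.5),.004,w)),"want 0,70")
E
```

```text
steel [ 0.6 43.6] want 0,43
squat [  0.5 -38. ] want 0,-38
brass [ 0.1 70.3] outline [-0.7 69.4] want 0,70
```

All are within about 1 mm. I'll retreat and take one last look from the top before handing in.

```bash
python3 - <<'E'
from h import *
robot.move_pose([.50,.10,.32],[180,0,-90])
robot.goto_joints([-82.947,5.964,5.575,89.605,0,77.527]); robot.pause(.3)
im=robot.grab_frame("top"); cv2.imwrite("pics/top9.png",im); cv2.imwrite("pics/c9.png",cv2.resize(im[165:345,290:500],None,fx=3.3,fy=3.3,interpolation=2)); st("")
E
```

```text
t 47.3 tcp [ 0.2008 -0.5654  0.304 ] w 0.0445 F [-0.6 -1.2  0.6]
```

View pics/c9.png

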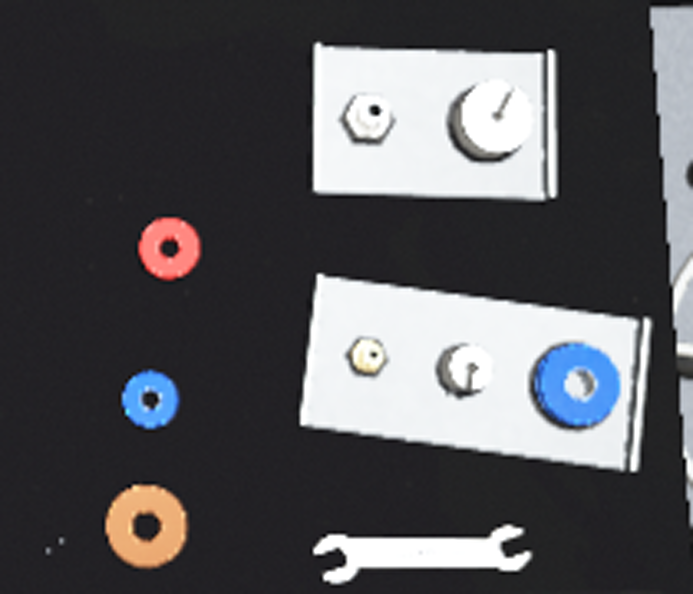

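All five stand upright in their outlines at crop positions tape (575,385), slim (466,368), brass (367,355), squat (492,120) and steel (368,117). The decoys in view haven't moved and the arm is clear.

```bash
python3 -c "
from plant import robot
robot.job_done()"
```

```text
the job is handed in; nothing more can be done
```

Both kits are made up and the job is handed in at about 47 s on the robot's clock. I worked in the order asked: tape roll, slim weight and brass adapter on the long tray, then squat weight and steel adapter on the short tray.

The last top-camera picture shows all five standing upright in their own outlines, with the arm back at its start pose. Near wrist-camera looks put each one within about 1 mm of the middle. The largest offset is about 1 mm, on the brass adapter and, roughly, the slim weight.

- **Disagreement on the tape:** the first oblique wrist look put the roll about 2.6 mm off in y. A later look from above put it within 1 mm, and I went with that one.
- **Contact forces:** closing the fingers gave about 6 N upward on the tool at every pick. Letting things down gave up to about 20 N at the wrist, and the 6 N stop did not trigger on any of the placings. These are spot readings, all well below the 120 N wrist limit.

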